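# Set up the drop-front work flap of a clock repairer's chest

### The job

Set up the repair chest's fold-down work flap: pull both wooden slide-out supports under it all the way out, and only then take the flap by its brass bar, swing it towards you and lower it gently, without letting it drop, until it lies level on both supports. Leave the flap and supports like that, and do not disturb the other things on the bench.

Things in the scene. Friction and masses are not known exactly. Their poses are not given: they have to be found in the camera images.
- chest: Small fixed wooden chest, 200 deep (x), 280 wide (y), 234 high, front facing its own -x, towards the robot. Origin on the bench straight below the middle of the flap's hinge line, which lies in the plane of the chest's lower front; x points into the chest, y to the left as seen from the robot, z up.
- flap_hinge (a point): Middle of the flap's hinge line, 105 mm above the bench; the hinge line runs along the chest's y. Fixed to the chest.
- flap (a joint): Flap angle in rad: 0 closed (leaning back 20 degrees past upright, as at the start), 1.92 level with its free edge towards the robot, 2.42 the lowest the hinge allows. Nearly frictionless: beyond about 0.35 rad it falls forward if let go, below that it falls shut.
- flap_board (a point): Middle of the flap's outer face (underside when level), moving with the flap. Dark wood board 260 wide, 12 thick, from 12 to 125 mm from the hinge line, about 0.45 kg; inner face green, facing up when level. When level its underside is 105 mm above the bench and rests on the pulled-out supports.
- flap_bar (a point): Middle of the round brass grab bar (12 dia, 100 long along chest y) on the flap's free edge, a post at each end, 34 mm clear between bar and edge. 165 mm from the hinge line; 62 behind it (+x) and 258 above the bench when closed, 165 in front and 111 up when level. It can turn between gripping fingers. Chest's top board: 234 high, begins 52 behind the hinge line.
- support_left (a joint): How far the left (+y) support is pulled out of the chest, in m: 0 fully in, 0.08 fully out against its stop; slides along the chest's -x, friction about 2 N, stays where left. Starts between 0 and 0.015.
- support_right (a joint): The same for the right (-y) support.
- pull_left (a point): Middle of the top of the left support's pale wooden pull tongue, 73 mm above the bench, moving with it; when fully in, 55 mm in front of the hinge line and 95 mm left (+y) of the chest's middle. Tongue 18 wide (y), 28 tall, free underneath; it sticks out 86 mm from the chest front when in, ending in a brass plate 30 wide, 34 tall, 8 thick, its front 31 mm ahead of this point.
- pull_right (a point): The same on the right support, 95 mm to the right (-y) of the chest's middle. Behind its tongue each support steps up to 104.5 mm above the bench: that tall part is inside the chest when in, and reaches 68 mm out when fully out, to carry the flap.
- alarm_clock: Bystander: blue round alarm clock with white dial, 96 wide, 118 high, standing beside the chest. Origin at the centre of its underside.
- amber_bottle: Bystander: amber bottle with black cap, 56 diameter, 110 high, beside the chest. Origin at the centre of its underside.
- brass_tin: Bystander: round brass tin, 60 diameter, 28 high, standing at the rear of the chest's top. Origin at the centre of its underside.
- movement_holder: Bystander: aluminium block with a brass clock movement, 56 x 56, 30 high, standing on the thin blue mat between the supports, under where the flap comes down. Origin at the centre of its underside.
- oil_jar: Bystander: glass jar with red lid, 60 diameter, 70 high, left side of the bench. Origin at the centre of its underside.
- dust_brush: Bystander: brush 170 long lying on the right side of the bench, handle along its own -x. Origin at the centre of its underside.

How it is judged:
On the way, in this order (a step that is already met when the one before it is completed fails the run):
1. both supports are fully out (over 72 of 80 mm) while the flap is still up (value of joint each of support_left, support_right above 0.072 m and value of joint flap below 0.6 rad), for 0.2 s.
2. the flap lies level on the supports (value of joint each of support_left, support_right above 0.072 m and value of joint flap between 1.88 and 1.96 rad), for 0.2 s.
At the end, for the whole second after the job is handed in: Both supports are pulled out more than 72 of their 80 mm, and the flap rests on them, level within 0.04 rad (joint value 1.88 to 1.96), at rest and let go (all of step 2 and velocity of joint flap between -0.05 and 0.05 rad/s); the robot touches nothing.
It fails at once if the flap is swung down past 1.2 rad while a support is not out (under 65 mm) (value of joint flap above 1.2 rad and value of joint any of support_left, support_right below 0.065 m).
It fails at once if the flap is dropped or flung (faster than 2.5 rad/s) (velocity of joint flap above 2.5 rad/s or velocity of joint flap below -2.5 rad/s).
It fails at once if another thing on the bench or the chest is pushed more than 20 mm or tipped over (distance of any of alarm_clock, amber_bottle, brass_tin, movement_holder, oil_jar, dust_brush from where it was at the start of the episode above 0.02 m or angle between any of alarm_clock, amber_bottle, brass_tin, movement_holder, oil_jar's own z axis and vertical above 0.5 rad).
It also fails if it takes over 61 s, if anything falls off the work surface, if the arm or the gripper's body presses on something with over 40 N, if the wrist force passes 120 N, or if a joint passes its speed limit or range.

### The arm

A 6-joint arm with a two-finger parallel gripper is mounted at the origin on the work surface. World frame = base frame: x ahead of the robot, y to its left, z up, the work surface at z = 0. Lengths are in m, angles in rad, forces in N, time in s.
With the tool pointing down it reaches from about 0.275 to 0.85 m from the base axis. Payload 19 kg.
Tool frame: the origin (TCP) lies at the very end of the fingers, on their centre line; the grasp point (between the pads) lies 19 mm behind it; z points along the fingers, y is the line along which they close (so a half turn about z gives the same grasp; the last joint's range is limited). The gripper opens to 85 mm and grips with 20 to 120 N. Pads are 22 mm wide; open, the fingers measure 114 mm over their backs; the gripper's body (76 mm by 85 mm) begins 54 mm behind the grasp point. The pads swing forward as they close: fully open they stand 13 mm farther back than shut.
Start: joints at [-1.362, 0.15, 1.437, -0, 1.554, -0.134], TCP at [0.193, -0.542, 0.231] pointing down, gripper open.
Joint ranges: [-2.8, 2.8], [-0.68, 2.1], [0.12, 2.68], [-1.39, 4.53], [0.16, 2.79], [-2.81, 2.81]. Speed limits (rad/s): [1.89, 1.89, 2.22, 3.01, 3.01, 3.01].

### API

Orientations are given as a 3x3 rotation matrix whose columns are the frame's x, y, z axes.
In Python, from rig import robot gives the robot as it stands.
- The arm moves only by the shell command python3 -m handwheel 'ROWS'. ROWS is text: rows parted by semicolons, each of 7 numbers parted by spaces: the shift along the tool's x, y, z in cm, then the turn, a rotation vector about the tool's x, y, z in degrees, then the finger opening in cm, from 0 to 8.54. In form: dx dy dz wx wy wz claw; .... A call has exactly 10 rows; each row shifts and turns the commanded pose from where the row before left it, along the tool's axes as they then stand; what a row does not reach is not made up. A row lasts 1/12 s, in which the tool goes at most 41.7 mm and 7.16 degrees, less where a joint would pass 70% of its speed; a pose out of reach is approached as far as the arm can. A call with a gripper value outside its range is refused whole. The fingers move at their own pace and stop on an object; the grip force is fixed at half the most. Time passes only in rows, so rows that do not move let the fingers close, or fill a call up. It gives the time, the measured TCP pose, the force, the opening and the grip force at its end, in the units of the state.
- robot.get_obs(): the state, without advancing time (a new reading comes with each control period).
- robot.grab_frame(name): name is "scene" or "side" or "wrist"; returns the picture (420x560x3 uint8, red, green, blue); there is no depth.
- robot.camera_model(name): a dict with "fovy" (degrees; the focal length in pixels is half the picture's height over the tangent of half this angle, whatever the lens; pixels are square), "cx", "cy" (the principal point, pixels), "dist" ([k1, k2, p1, p2, k3] as OpenCV has them; the pictures are not rectified), "T" (4x4, takes a point from camera to world coordinates). Camera axes: x right, y down, z forward; pixel columns grow to the right and rows downward; lengths in m; the calibration is good to about 2 mm. A picture is of the moment at which its call begins: read the wrist's pose just before it. camera_model takes no time and is no camera call; for the wrist camera it gives the pose at the moment of the call.
- robot.job_done(): hands the job in; it is judged then, once.
The state is a dict: "time_s": time; "qpos": joint angles; "joint_vel": joint speeds; "joint_torque": joint torques, N m; "position": TCP position; "ee_rot": TCP orientation; "contact_force": force on the tool from outside, world axes, zero at the start; "torque": the same for the moment, N m; "opening": finger opening in m; "finger_force": force on a finger pad.
Only numpy, scipy, OpenCV 4.12 (cv2) and the standard library are available. Lean on these libraries where they do the work, as an engineer would, in place of code of your own. Each camera call takes 0.05 s, during which the arm holds its last target. There are 200 camera calls.

## Working session

There is one attempt and no reset: what is moved stays moved. The work goes in short steps, Python scripts to look and compute and a shell command to move; the robot and the scene stay as the last step left them, time stands still between calls to the robot, and variables do not carry over. Pictures are saved under pics/ and viewed, at most 10 in all, crops included, and the job is handed in when it is done.

```bash
ls; mkdir -p pics
python3 - <<'E'
from rig import robot
import cv2,numpy as np
for n in("scene","side"):
    im=robot.grab_frame(n); cv2.imwrite(f"pics/{n}0.png",im[:,:,::-1])
    m=robot.camera_model(n); print(n,m["fovy"],m["cx"],m["cy"],m["dist"],np.round(m["T"],3).tolist())
o=robot.get_obs(); print(o["time_s"],np.round(o["position"],4),np.round(o["ee_rot"],3).tolist())
E
```

```text
pics
scene 57.69706640452936 273.5822875042018 210.60060446686285 [-0.09864436  0.          0.          0.          0.        ] [[-0.745, 0.56, -0.364, 1.02], [0.667, 0.626, -0.404, 0.476], [0.001, -0.543, -0.839, 1.147], [0.0, 0.0, 0.0, 1.0]]
side 48.33376963579579 278.298760384807 206.80330120532116 [-0.08064309  0.          0.          0.          0.        ] [[-0.831, -0.412, 0.374, 0.146], [-0.557, 0.613, -0.561, 0.689], [0.002, -0.674, -0.739, 1.036], [0.0, 0.0, 0.0, 1.0]]
0.1 [ 0.1932 -0.5413  0.2307] [[0.942, 0.336, -0.0], [0.336, -0.942, 0.001], [0.0, -0.001, -1.0]]
```

View pics/scene0.png

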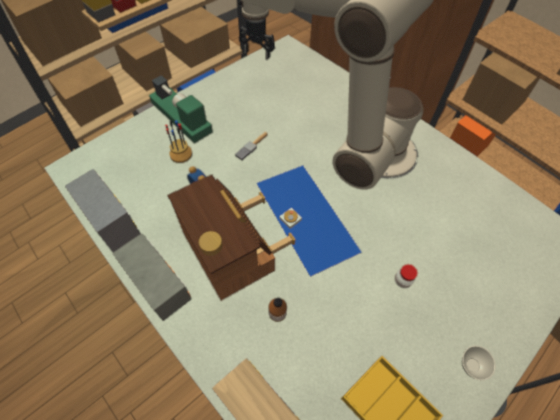

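View pics/side0.png

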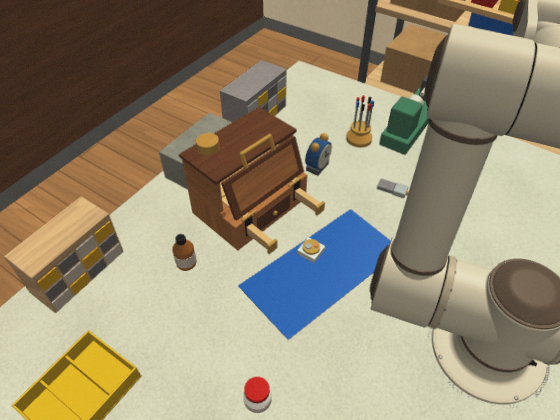

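The side view shows the chest front: tongues end near (270,242) and (316,204), the bar is near (258,150) and the movement holder near (311,248). I'll zoom in.

Run:
```python
import cv2
im=cv2.imread("pics/side0.png")[105:265,170:340]
im=cv2.resize(im,None,fx=3.7,fy=3.7,interpolation=cv2.INTER_CUBIC)
for k in range(0,170,20):
    x=int(k*3.7); cv2.line(im,(x,0),(x,6),(0,255,255),1); cv2.putText(im,str(170+k),(x,16),0,.4,(0,255,255),1)
for k in range(0,160,20):
    y=int(k*3.7); cv2.line(im,(0,y),(6,y),(0,255,255),1); cv2.putText(im,str(105+k),(8,y+4),0,.4,(0,255,255),1)
cv2.imwrite("pics/sidecrop.png",im)
```

```text
(no output)
```

View pics/sidecrop.png

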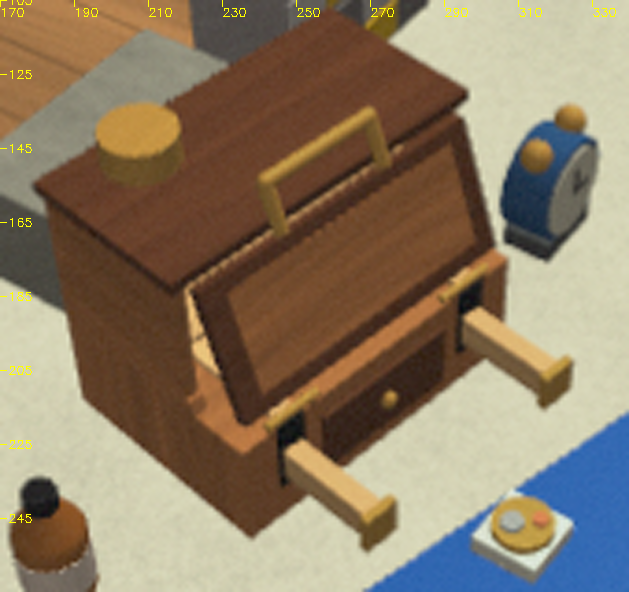

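The crop shows everything needed: flap corners, bar ends, top-board front corners and tongue plates. I'll fit the chest pose from these.

```bash
cat > h.py <<'E'
import numpy as np,cv2
from scipy.optimize import least_squares
from rig import robot
def proj(n,P,m=None):
    m=m or robot.camera_model(n); f=210/np.tan(np.radians(m["fovy"]/2)); T=np.linalg.inv(m["T"])
    K=np.array([[f,0,m["cx"]],[0,f,m["cy"]],[0,0,1.]])
    return cv2.projectPoints(np.atleast_2d(P).astype(float),cv2.Rodrigues(T[:3,:3])[0],T[:3,3],K,np.array(m["dist"]))[0][:,0]
def W(c,P):
    s,k=np.sin(c[2]),np.cos(c[2]); P=np.atleast_2d(P)
    return np.c_[c[0]+k*P[:,0]-s*P[:,1],c[1]+s*P[:,0]+k*P[:,1],P[:,2]]
E
python3 - <<'E'
from h import *
P=np.array([[0,.14,0],[.052,.14,.234],[.052,-.14,.234],[.062,.05,.258],[.062,-.05,.258],[.0041,.13,.1163],[.0428,.13,.2225],[.0428,-.13,.2225],[.0041,-.13,.1163]])
p=np.array([[253,538],[173,290],[468,96],[266,181],[373,112],[240,424],[190,290],[460,115],[495,243]])/3.7+[170,105]
r=least_squares(lambda c:(proj("side",W(c,P))-p).ravel(),[.6,0,0],loss="soft_l1"); print(r.x,np.degrees(r.x[2])); print(np.round(r.fun.reshape(-1,2),1))
c=r.x
# plate front top corners (left: (367,518)-(396,500)), and right (542,376)-(572,360)
for y,px in((.095,[[370,522],[396,502]]),(-.095,[[541,380],[572,361]])):
    q=np.array(px)/3.7+[170,105]
    for d in (0,.005,.01,.015,.02):
        # plate 34 tall, tongue top 73, tongue 45..73, plate about 42..76
        print(y,d,np.round(proj("side",W(c,[[-.086-d,y+.015,.076],[-.086-d,y-.015,.076]]))-q,1).tolist())
h=[[0,0,0],[.2,0,0]]
f=W(c,h);print(f)
# movement holder etc (approx ground)
E
```

```text
[ 0.64766064 -0.03656959 -0.1951732 ] -11.182600606039014
[[-1.4 -0.2]
 [ 0.2 -3. ]
 [-0.8 -1.1]
 [-0.9 -0.1]
 [-1.3  0.8]
 [ 1.1  0.5]
 [ 1.5  0.2]
 [ 1.1  0.2]
 [ 0.4  0.8]]
0.095 0 [[-4.1, -1.3], [-2.9, -2.3]]
0.095 0.005 [[-2.7, -0.2], [-1.5, -1.2]]
0.095 0.01 [[-1.4, 0.9], [-0.2, -0.2]]
0.095 0.015 [[-0.0, 2.0], [1.2, 0.9]]
0.095 0.02 [[1.3, 3.1], [2.6, 2.0]]
-0.095 0 [[-1.1, -1.2], [-2.4, -1.6]]
-0.095 0.005 [[0.2, -0.2], [-1.1, -0.7]]
-0.095 0.01 [[1.5, 0.7], [0.3, 0.3]]
-0.095 0.015 [[2.9, 1.7], [1.6, 1.2]]
-0.095 0.02 [[4.2, 2.6], [3.0, 2.1]]
[[ 0.64766064 -0.03656959  0.        ]
 [ 0.84386345 -0.07535688  0.        ]]
```

```bash
python3 -m handwheel '3.5 -1.95 0 0 0 0 6;3.5 -1.95 0 0 0 0 6;3.5 -1.95 0 0 0 0 6;3.5 -1.95 0 0 0 0 6;3.5 -1.95 0 0 0 0 6;3.5 -1.95 0 0 0 0 6;3.5 -1.95 0 0 0 0 6;3.5 -1.95 0 0 0 0 6;3.5 -1.95 0 0 0 0 6;3.5 -1.95 0 0 0 0 6' && python3 -m handwheel '3.5 -1.95 0 0 0 0 6;3.5 -1.95 0 0 0 0 6;3.5 -1.95 0 0 0 0 6;3.5 -1.95 0 0 0 0 6;0 0 0 0 0 6.2 6;0 0 0 0 0 6.2 6;0 0 0 0 0 6.2 6;0 0 0 0 0 6.2 6;0 0 0 0 0 6 6;0 0 0 0 0 0 6'
python3 - <<'E'
from h import *
o=robot.get_obs();print(o["time_s"],o["position"],np.degrees(np.arctan2(o["ee_rot"][1][0],o["ee_rot"][0][0])),o["qpos"])
m=robot.camera_model("wrist");cv2.imwrite("pics/w1.png",robot.grab_frame("wrist")[:,:,::-1])
np.save("w1.npy",[m["T"]]);print(m["fovy"],m["cx"],m["cy"],m["dist"])
c=[.6477,-.0366,-.1952]
print(np.round(proj("wrist",W(c,[[-.055,.095,.073],[-.055,-.095,.073],[-.086,-.095,.073],[-.1,-.095,.073]]),m)).tolist())
E
```

```text
time_s: 0.93
position: [0.4582, -0.2384, 0.2312]
ee_rot: [[0.942, 0.336, -0.0], [0.336, -0.942, 0.0], [-0.0, -0.0, -1.0]]
contact_force: [1.1, -0.9, -0.1]
opening: 0.0597
finger_force: 0.0
time_s: 1.77
position: [0.5629, -0.1196, 0.231]
ee_rot: [[0.98, -0.199, -0.001], [-0.199, -0.98, 0.0], [-0.001, -0.0, -1.0]]
contact_force: [0.7, -0.0, 1.2]
opening: 0.0601
finger_force: 0.0
1.7667 [ 0.56288816 -0.119592    0.23095365] -11.46513323820658 [-3.43257546e-01  1.52006009e-01  1.43630463e+00  8.74664348e-05
  1.55399584e+00  1.42764167e+00]
67.47605619265434 285.51848742502614 207.60916076132875 [-0.06612314  0.          0.          0.          0.        ]
[[93.0, 180.0], [282.0, 178.0], [283.0, 209.0], [283.0, 222.0]]
```

View pics/w1.png

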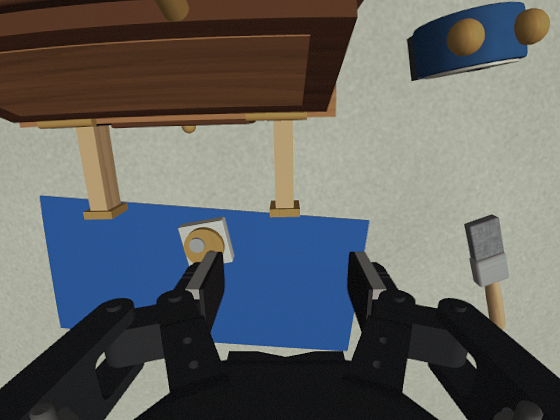

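The wrist view shows the right plate (top front edge about (284,209)), the left plate (about (98,211)) and the flap's lower right corner (325,110). The fit is close; I'll refine it with both views.

Run:
```python
from h import *
T=np.load("w1.npy")[0]; m=robot.camera_model("wrist"); m["T"]=T; s=robot.camera_model("side")
P=np.array([[0,.14,0],[.052,-.14,.234],[.062,.05,.258],[.062,-.05,.258],[.0041,.13,.1163],[.0428,.13,.2225],[.0428,-.13,.2225],[.0041,-.13,.1163]])
p=np.array([[253,538],[468,96],[266,181],[373,112],[240,424],[190,290],[460,115],[495,243]])/3.7+[170,105]
def f(v):
    c=v[:3];L=[[-.086-v[3],.095,.076]];R=[[-.086-v[4],-.095,.076]]
    a=(proj("side",W(c,P),s)-p).ravel()
    b=(proj("w",W(c,np.r_[L,R,[[.0041,-.13,.1163]]]),m)-[[98.5,211],[284.5,209],[325,110]]).ravel()
    e=(proj("side",W(c,np.r_[L,R]),s)-(np.array([[383,512],[556.5,370.5]])/3.7+[170,105])).ravel()
    return np.r_[a,b/1.5,e]
r=least_squares(f,[.648,-.037,-.195,.01,.007],loss="soft_l1");print(np.round(r.x,4),np.degrees(r.x[2]));print(np.round(f(r.x),1).tolist())
c=r.x;np.save("c.npy",c)
print(W(c,[[-.055-c[3],.095,.073],[-.055-c[4],-.095,.073],[.062,0,.258]]))
```

```text
[ 0.6491 -0.0376 -0.1828  0.0027  0.003 ] -10.471624279582556
[-1.1, -0.3, -1.7, -1.6, -1.2, -0.2, -1.9, 0.4, 1.3, 0.3, 1.6, 0.1, 0.3, -0.3, -0.3, 0.1, -0.3, 1.1, -0.1, 0.7, 0.9, 0.8, -2.3, -1.7, -1.3, -1.7]
[[ 0.60967822  0.06627783  0.073     ]
 [ 0.57485055 -0.12050313  0.073     ]
 [ 0.71009463 -0.04889084  0.258     ]]
```

```bash
python3 -m handwheel '0.6 -0.06 2 0 0 -1 6;0.6 -0.06 3 0 0 0 6;0 0 3 0 0 0 6;0 0 3 0 0 0 6;0 0 3 0 0 0 6;0 0 2.5 0 0 0 6;0 0 1.5 0 0 0 6;0 0 0.8 0 0 0 6;0 0 0 0 0 0 0;0 0 0 0 0 0 0' && python3 -m handwheel '0 0 0 0 0 0 0;0 0 0 0 0 0 0;0 0 0 0 0 0 0;0 0 0 0 0 0 0;-0.5 0 0 0 0 0 0;-1 0 0 0 0 0 0;-1 0 0 0 0 0 0;-1 0 0 0 0 0 0;-0.5 0 0 0 0 0 0;0 0 0 0 0 0 0'
```

```text
time_s: 2.65
position: [0.5752, -0.1208, 0.0439]
ee_rot: [[0.985, -0.175, 0.0], [-0.175, -0.985, 0.0], [0.0, -0.0, -1.0]]
contact_force: [0.2, 0.0, -0.2]
opening: 0.0367
finger_force: 0.0
time_s: 3.48
position: [0.5357, -0.1131, 0.0449]
ee_rot: [[0.984, -0.176, 0.002], [-0.176, -0.984, 0.0], [0.002, -0.001, -1.0]]
contact_force: [-0.7, 8.2, 3.8]
opening: 0.0171
finger_force: 59.3
```

```bash
python3 -m handwheel '-0.7 0 0 0 0 0 0;-0.8 0 0 0 0 0 0;-0.8 0 0 0 0 0 0;-0.6 0 0 0 0 0 0;-0.4 0 0 0 0 0 0;-0.2 0 0 0 0 0 0;-0.2 0 0 0 0 0 0;-0.1 0 0 0 0 0 0;0 0 0 0 0 0 0;0 0 0 0 0 0 0'
```

```text
time_s: 4.32
position: [0.5046, -0.1074, 0.0455]
ee_rot: [[0.984, -0.176, 0.015], [-0.176, -0.984, -0.002], [0.015, -0.001, -1.0]]
contact_force: [58.2, 2.5, -32.1]
opening: 0.0167
finger_force: 61.2
```

```bash
python3 -m handwheel '0.4 0 0 0 0 0 0;0.2 0 0 0 0 0 5.5;0 0 0 0 0 0 5.5;0 0 0 0 0 0 5.5;0 0 0 0 0 0 5.5;0 0 -1 0 0 0 5.5;0 0 -2 0 0 0 5.5;0 0 -2 0 0 0 5.5;0 0 -1.5 0 0 0 5.5;0 0 0 0 0 0 5.5' && python3 -m handwheel '0.8 -2.1 0 0 0 0 5.5;0.8 -2.1 0 0 0 0 5.5;0.8 -2.1 0 0 0 0 5.5;0.8 -2.1 0 0 0 0 5.5;0.8 -2.1 0 0 0 0 5.5;0.8 -2.1 0 0 0 0 5.5;0.8 -2.1 0 0 0 0 5.5;0.8 -2.1 0 0 0 0 5.5;0.4 -2 0 0 0 0 5.5;0 0 0 0 0 0 5.5'
python3 - <<'E'
from h import *
m=robot.camera_model("wrist");cv2.imwrite("pics/w2.png",robot.grab_frame("wrist")[:,:,::-1])
c=np.load("c.npy");print(np.round(proj("wrist",W(c,[[-.055,.095,.073],[-.086-.005,.095,.076],[-.166,-.095,.076]]),m)).tolist())
E
```

```text
time_s: 5.15
position: [0.5053, -0.1085, 0.1122]
ee_rot: [[0.984, -0.176, 0.004], [-0.176, -0.984, -0.002], [0.005, 0.001, -1.0]]
contact_force: [0.0, 0.2, 0.9]
opening: 0.0553
finger_force: 0.0
time_s: 5.98
position: [0.6048, 0.0678, 0.1081]
ee_rot: [[0.985, -0.174, -0.0], [-0.174, -0.985, 0.001], [-0.0, -0.001, -1.0]]
contact_force: [0.1, 0.9, 0.3]
opening: 0.055
finger_force: 0.0
[[286.0, 225.0], [286.0, 280.0], [540.0, 368.0]]
```

View pics/w2.png

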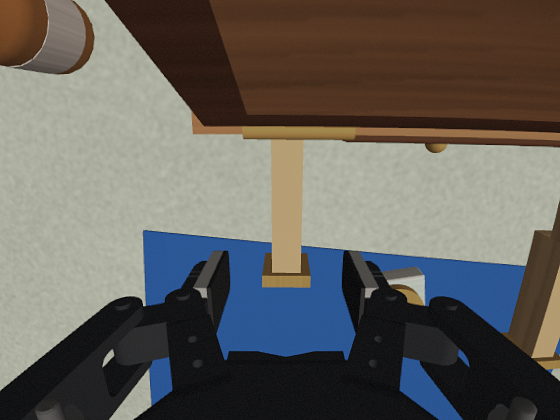

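The left tongue is centred between the fingers (col 286, plate front edge at row 276), and the right support is out (lower right). Grasping the left.

```bash
python3 -m handwheel '0 0 2 0 0 0 5.5;0 0 2 0 0 0 5.5;0 0 1.5 0 0 0 5.5;0 0 0.9 0 0 0 5.5;0 0 0 0 0 0 0;0 0 0 0 0 0 0;0 0 0 0 0 0 0;0 0 0 0 0 0 0;0 0 0 0 0 0 0;0 0 0 0 0 0 0' && python3 -m handwheel '-0.4 0 0 0 0 0 0;-0.9 0 0 0 0 0 0;-1 0 0 0 0 0 0;-1 0 0 0 0 0 0;-1 0 0 0 0 0 0;-1 0 0 0 0 0 0;-0.8 0 0 0 0 0 0;-0.5 0 0 0 0 0 0;-0.3 0 0 0 0 0 0;0 0 0 0 0 0 0' && python3 -m handwheel '-0.3 0 0 0 0 0 0;-0.2 0 0 0 0 0 0;-0.2 0 0 0 0 0 0;-0.2 0 0 0 0 0 0;-0.1 0 0 0 0 0 0;-0.1 0 0 0 0 0 0;-0.1 0 0 0 0 0 0;0 0 0 0 0 0 0;0 0 0 0 0 0 0;0 0 0 0 0 0 0'
```

```text
time_s: 6.87
position: [0.6051, 0.0672, 0.0458]
ee_rot: [[0.984, -0.176, 0.003], [-0.176, -0.984, 0.003], [0.002, -0.004, -1.0]]
contact_force: [4.6, 22.1, -1.4]
opening: 0.017
finger_force: 62.8
time_s: 7.7
position: [0.5367, 0.0797, 0.0458]
ee_rot: [[0.984, -0.176, 0.003], [-0.176, -0.984, 0.004], [0.002, -0.005, -1.0]]
contact_force: [3.0, 26.4, -1.8]
opening: 0.0171
finger_force: 62.8
time_s: 8.53
position: [0.532, 0.0806, 0.0468]
ee_rot: [[0.984, -0.177, 0.018], [-0.177, -0.984, 0.003], [0.017, -0.006, -1.0]]
contact_force: [66.8, 19.1, -37.9]
opening: 0.0167
finger_force: 61.0
```

```bash
python3 -m handwheel '0.4 0 0 0 0 0 0;0.2 0 0 0 0 0 5.5;0 0 0 0 0 0 5.5;0 0 0 0 0 0 5.5;0 0 0 0 0 0 5.5;0 0 -1 0 0 0 5.5;0 0 -3 0 0 0 5.5;0 0 -3.5 0 0 0 5.5;0 0 -3.5 0 0 0 5.5;0 0 -3.5 0 0 0 5.5' && python3 -m handwheel '0 0 -3.5 0 0 -7 5.5;0 0 -3.5 0 0 -7 5.5;0 0 -3.5 0 0 -7 5.5;0 0 -3 0 0 -7 5.5;0 0 -0.5 0 0 -7 5.5;0 0 0 0 0 -7 5.5;0 0 0 0 0 -7 5.5;0 0 0 0 0 -7 5.5;0 0 0 0 0 -7 5.5;0 0 0 0 0 -7 5.5' && python3 -m handwheel '0 0 0 0 0 -7 5.5;0 0 0 0 0 -7 5.5;0 0 0 0 0 -5.5 5.5;-1.5 1 0 0 0 0 5.5;-1.5 1 0 0 0 0 5.5;-1.5 1 0 0 0 0 5.5;-1.5 1 0 0 0 0 5.5;-1.5 1 0 0 0 0 5.5;-1.5 1 0 0 0 0 5.5;0 0 0 0 0 0 5.5'
python3 - <<'E'
from h import *
o=robot.get_obs();c=np.load("c.npy");print(o["position"],np.degrees(np.arctan2(o["ee_rot"][1][0],o["ee_rot"][0][0])),o["qpos"])
m=robot.camera_model("wrist");cv2.imwrite("pics/w3.png",robot.grab_frame("wrist")[:,:,::-1])
np.save("w3.npy",[m["T"]]);print(np.round(proj("wrist",W(c,[[.062,.05,.258],[.062,-.05,.258],[.062,0,.258]]),m)).tolist())
E
```

```text
time_s: 9.37
position: [0.5298, 0.0782, 0.192]
ee_rot: [[0.984, -0.176, 0.0], [-0.176, -0.984, -0.0], [0.0, -0.0, -1.0]]
contact_force: [1.2, -0.3, 0.3]
opening: 0.0549
finger_force: 0.0
time_s: 10.2
position: [0.5299, 0.0781, 0.3303]
ee_rot: [[0.497, 0.868, 0.001], [0.868, -0.497, 0.0], [0.0, 0.0, -1.0]]
contact_force: [0.4, 0.5, 0.6]
opening: 0.0551
finger_force: 0.0
time_s: 11.03
position: [0.5731, -0.0238, 0.3297]
ee_rot: [[0.187, 0.982, -0.0], [0.982, -0.187, -0.001], [-0.001, -0.0, -1.0]]
contact_force: [-0.4, 0.4, -0.3]
opening: 0.0552
finger_force: 0.0
[ 0.57305076 -0.02377294  0.32966855] 79.22054337543054 [-1.75402515e-01  1.34870604e-01  1.25942314e+00 -6.55926960e-04
  1.74738648e+00  1.26193193e-02]
[[486.0, 149.0], [464.0, 278.0], [475.0, 217.0]]
```

View pics/w3.png

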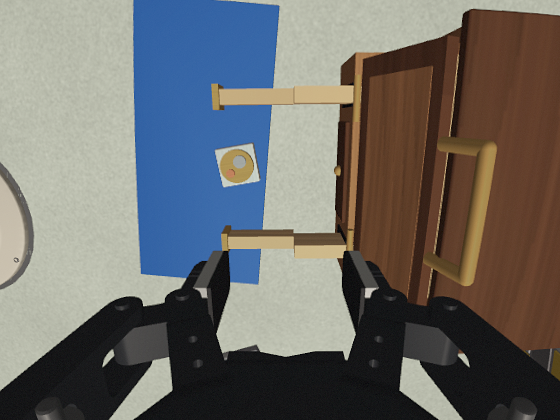

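The bar runs from about (487,148) to (467,277), matching the prediction; both supports are out. Moving onto the bar.

```bash
python3 -m handwheel '0.1 2.5 0 0 0 0 5.5;0 2.5 0 0 0 0 5.5;0 2.5 0 0 0 0 5.5;0 2.5 0 0 0 0 5.5;0 2.4 0 0 0 0 5.5;0 1.5 0 0 0 0 5.5;0 0 2 0 0 0 5.5;0 0 2 0 0 0 5.5;0 0 2 0 0 0 5.5;0 0 0 0 0 0 5.5' && python3 -m handwheel '0 0 1.2 0 0 0 5.5;0 0 1 0 0 0 5.5;0 0 0.6 0 0 0 5.5;0 0 0 0 0 0 3;0 0 0 0 0 0 3;0 0 0 0 0 0 0;0 0 0 0 0 0 0;0 0 0 0 0 0 0;0 0 0 0 0 0 0;0 0 0 0 0 0 0'
python3 - <<'E'
from h import *
c=np.load("c.npy");o=robot.get_obs();p=o["position"];s,k=np.sin(c[2]),np.cos(c[2]);d=p-[c[0],c[1],0];print("chest",k*d[0]+s*d[1],-s*d[0]+k*d[1],p[2])
im=np.hstack([cv2.resize(robot.grab_frame("wrist"),(400,300)),cv2.resize(robot.grab_frame("side")[80:290,150:430],(400,300))])
cv2.imwrite("pics/w4.png",im[:,:,::-1])
E
```

```text
time_s: 11.92
position: [0.7083, -0.0451, 0.2657]
ee_rot: [[0.185, 0.983, -0.005], [0.983, -0.185, 0.001], [0.0, -0.006, -1.0]]
contact_force: [-0.1, -0.3, -0.7]
opening: 0.0551
finger_force: 0.0
time_s: 12.75
position: [0.7099, -0.0461, 0.2422]
ee_rot: [[0.185, 0.983, 0.002], [0.983, -0.185, -0.0], [0.0, 0.002, -1.0]]
contact_force: [2.8, -0.4, 6.2]
opening: 0.0096
finger_force: 58.8
chest 0.06127587725635505 0.002691998903942852 0.2422300105251371
```

View pics/w4.png

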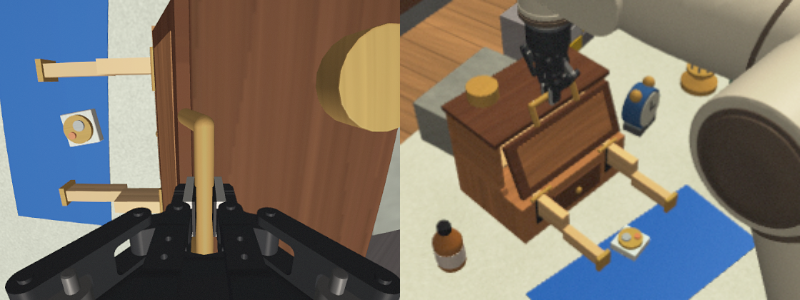

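Run:
```python
import numpy as np
a=np.radians(np.r_[67.9,69,70.9,np.linspace(73.5,172,37),174.5,176.2,177.2,177.9])
c=np.round(np.c_[16.5*np.cos(a),-16.5*np.sin(a)]*20)/20
d=np.diff(c,axis=0)
for i in range(0,len(d),10): print(';'.join(f"0 {y:.2f} {z:.2f} 0 0 0 0" for y,z in d[i:i+10]))
```

```text
0 -0.30 -0.10 0 0 0 0;0 -0.50 -0.20 0 0 0 0;0 -0.70 -0.20 0 0 0 0;0 -0.75 -0.25 0 0 0 0;0 -0.80 -0.15 0 0 0 0;0 -0.75 -0.15 0 0 0 0;0 -0.80 -0.05 0 0 0 0;0 -0.80 -0.10 0 0 0 0;0 -0.80 0.00 0 0 0 0;0 -0.75 0.00 0 0 0 0
0 -0.80 0.05 0 0 0 0;0 -0.80 0.10 0 0 0 0;0 -0.75 0.15 0 0 0 0;0 -0.80 0.15 0 0 0 0;0 -0.75 0.20 0 0 0 0;0 -0.75 0.25 0 0 0 0;0 -0.75 0.30 0 0 0 0;0 -0.70 0.30 0 0 0 0;0 -0.70 0.35 0 0 0 0;0 -0.70 0.35 0 0 0 0
0 -0.70 0.40 0 0 0 0;0 -0.65 0.45 0 0 0 0;0 -0.60 0.50 0 0 0 0;0 -0.60 0.50 0 0 0 0;0 -0.60 0.50 0 0 0 0;0 -0.55 0.60 0 0 0 0;0 -0.55 0.55 0 0 0 0;0 -0.50 0.60 0 0 0 0;0 -0.45 0.65 0 0 0 0;0 -0.45 0.65 0 0 0 0
0 -0.40 0.70 0 0 0 0;0 -0.40 0.65 0 0 0 0;0 -0.30 0.75 0 0 0 0;0 -0.35 0.70 0 0 0 0;0 -0.25 0.75 0 0 0 0;0 -0.25 0.75 0 0 0 0;0 -0.20 0.75 0 0 0 0;0 -0.15 0.80 0 0 0 0;0 -0.15 0.75 0 0 0 0;0 -0.05 0.70 0 0 0 0
0 -0.05 0.50 0 0 0 0;0 -0.05 0.30 0 0 0 0;0 0.00 0.20 0 0 0 0
```

```bash
python3 -m handwheel '0 -0.3 -0.1 0 0 0 0;0 -0.5 -0.2 0 0 0 0;0 -0.7 -0.2 0 0 0 0;0 -0.75 -0.25 0 0 0 0;0 -0.8 -0.15 0 0 0 0;0 -0.75 -0.15 0 0 0 0;0 -0.8 -0.05 0 0 0 0;0 -0.8 -0.1 0 0 0 0;0 -0.8 0 0 0 0 0;0 -0.75 0 0 0 0 0'
```

```text
time_s: 13.68
position: [0.6404, -0.0332, 0.2534]
ee_rot: [[0.185, 0.983, 0.0], [0.983, -0.185, -0.0], [-0.0, 0.0, -1.0]]
contact_force: [2.8, -3.6, 0.4]
opening: 0.0095
finger_force: 61.0
```

Forces are low, so I'll continue along the arc.

```bash
python3 -m handwheel '0 -0.8 0.05 0 0 0 0;0 -0.8 0.1 0 0 0 0;0 -0.75 0.15 0 0 0 0;0 -0.8 0.15 0 0 0 0;0 -0.75 0.2 0 0 0 0;0 -0.75 0.25 0 0 0 0;0 -0.75 0.3 0 0 0 0;0 -0.7 0.3 0 0 0 0;0 -0.7 0.35 0 0 0 0;0 -0.7 0.35 0 0 0 0'
python3 - <<'E'
from h import *
im=np.hstack([cv2.resize(robot.grab_frame("wrist"),(400,300)),cv2.resize(robot.grab_frame("side")[80:290,150:430],(400,300))])
cv2.imwrite("pics/w5.png",im[:,:,::-1])
E
```

```text
time_s: 14.52
position: [0.5666, -0.0194, 0.2309]
ee_rot: [[0.185, 0.983, -0.001], [0.983, -0.185, -0.0], [-0.0, -0.001, -1.0]]
contact_force: [-7.8, -0.6, 12.3]
opening: 0.0101
finger_force: 61.2
```

View pics/w5.png

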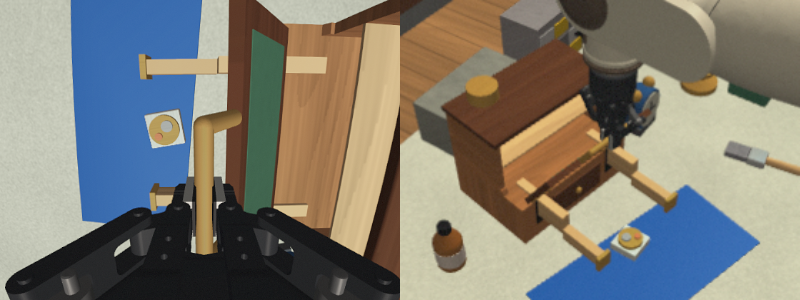

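The flap is following the gripper, with the bar still between the fingers and the supports out. Continuing down.

```bash
python3 -m handwheel '0 -0.7 0.4 0 0 0 0;0 -0.65 0.45 0 0 0 0;0 -0.6 0.5 0 0 0 0;0 -0.6 0.5 0 0 0 0;0 -0.6 0.5 0 0 0 0;0 -0.55 0.6 0 0 0 0;0 -0.55 0.55 0 0 0 0;0 -0.5 0.6 0 0 0 0;0 -0.45 0.65 0 0 0 0;0 -0.45 0.65 0 0 0 0'
```

```text
time_s: 15.45
position: [0.511, -0.009, 0.1765]
ee_rot: [[0.185, 0.983, -0.001], [0.983, -0.185, -0.0], [-0.001, -0.001, -1.0]]
contact_force: [4.1, -6.4, -4.3]
opening: 0.0098
finger_force: 58.4
```

```bash
python3 -m handwheel '0 -0.4 0.7 0 0 0 0;0 -0.4 0.65 0 0 0 0;0 -0.3 0.75 0 0 0 0;0 -0.35 0.7 0 0 0 0;0 -0.25 0.75 0 0 0 0;0 -0.25 0.75 0 0 0 0;0 -0.2 0.75 0 0 0 0;0 -0.15 0.8 0 0 0 0;0 -0.15 0.6 0 0 0 0;0 0 0 0 0 0 0'
```

```text
time_s: 16.28
position: [0.4885, -0.0048, 0.1119]
ee_rot: [[0.185, 0.983, 0.003], [0.983, -0.185, -0.001], [-0.001, 0.003, -1.0]]
contact_force: [15.0, -10.4, -4.1]
opening: 0.0094
finger_force: 58.5
```

```bash
python3 -m handwheel '0 0 0.4 0 0 0 0;0 0 0.4 0 0 0 0;0 0 0.3 0 0 0 0;0 0 0.2 0 0 0 0;0 0 0.1 0 0 0 0;0 0 0.1 0 0 0 0;0 0 0.1 0 0 0 0;0 0 0.1 0 0 0 0;0 0 0 0 0 0 0;0 0 0 0 0 0 0'
```

```text
time_s: 17.12
position: [0.4877, -0.0046, 0.0969]
ee_rot: [[0.185, 0.983, 0.001], [0.983, -0.185, -0.001], [-0.0, 0.001, -1.0]]
contact_force: [-3.5, -6.9, 19.9]
opening: 0.0095
finger_force: 62.2
```

```bash
python3 -m handwheel '0 0 0 0 0 0 2.8;0 0 0 0 0 0 2.8;0 0 0 0 0 0 2.8;0 0 0 0 0 0 2.8;0 0 0 0 0 0 2.8;0 0 -0.5 0 0 0 2.8;0 0 -1 0 0 0 2.8;0 0 -2 0 0 0 2.8;0 0 -3 0 0 0 2.8;0 0 -3 0 0 0 2.8' && python3 -m handwheel '0 0 -3 0 0 0 2.8;0 0 -3 0 0 0 2.8;0 -1.5 -2 0 0 0 2.8;0 -2 0 0 0 0 2.8;0 -2 0 0 0 0 2.8;0 -2 0 0 0 0 2.8;0 -2 0 0 0 0 2.8;0 0 0 0 0 0 2.8;0 0 0 0 0 0 2.8;0 0 0 0 0 0 2.8'
python3 - <<'E'
from h import *
im=np.hstack([cv2.resize(robot.grab_frame("wrist"),(400,300)),cv2.resize(robot.grab_frame("side")[80:290,150:430],(400,300))])
cv2.imwrite("pics/w6.png",im[:,:,::-1])
E
```

```text
time_s: 17.95
position: [0.4874, -0.0042, 0.1925]
ee_rot: [[0.185, 0.983, -0.001], [0.983, -0.185, 0.0], [0.0, -0.001, -1.0]]
contact_force: [-0.5, -0.5, 0.1]
opening: 0.0279
finger_force: 0.0
time_s: 18.78
position: [0.3948, 0.0132, 0.2715]
ee_rot: [[0.185, 0.983, 0.001], [0.983, -0.185, -0.0], [0.0, 0.001, -1.0]]
contact_force: [0.8, -0.1, -0.7]
opening: 0.0284
finger_force: 0.0
```

View pics/w6.png

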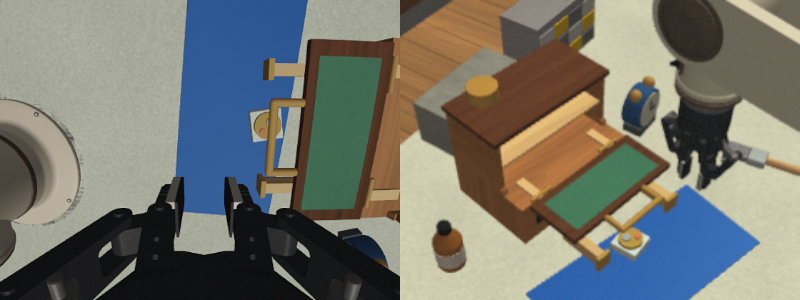

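The flap lies level on both supports and the gripper is clear of it. I'll check the support extension numerically before handing in.

Run:
```python
from h import *
c=np.load("c.npy");m=robot.camera_model("wrist")
for d in(.072,.08):print(np.round(proj("wrist",W(c,[[-.086-d,.095,.076],[-.086-d,-.095,.076]]),m)*[400/560,300/420]).tolist())
```

```text
[[274.0, 69.0], [265.0, 189.0]]
[[269.0, 69.0], [260.0, 189.0]]
```

Run:
```python
from h import *
c=np.load("c.npy");m=robot.camera_model("wrist");im=robot.grab_frame("wrist")[:,:,::-1].copy()
q=[]
for y in(.095,-.095):
    a=cv2.resize(im,None,fx=6,fy=6,interpolation=cv2.INTER_CUBIC)
    for d,col in((.072,(0,0,255)),(.08,(255,0,255))):
        e=proj("wrist",W(c,[[-.086-d,y+.015,.076],[-.086-d,y-.015,.076]]),m)
        cv2.line(a,*[tuple(int(v) for v in (p+.5)*6) for p in e],col,1)
    x0,y0=(e.mean(0)*6).astype(int); q.append(a[y0-200:y0+200,x0-180:x0+220])
cv2.imwrite("pics/w7.png",np.hstack(q))
```

```text
(no output)
```

View pics/w7.png

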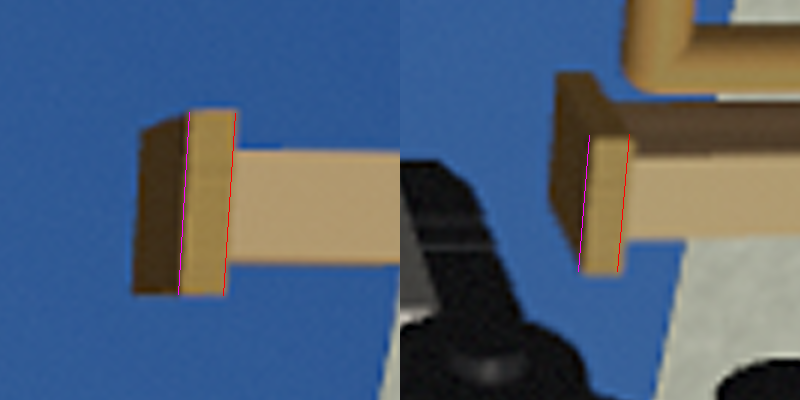

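Both plates' front edges lie on the magenta 80 mm line, so both supports are fully out. Handing in.

```bash
python3 -c "
from rig import robot
print(robot.job_done())"
```

```text
the job is handed in; nothing more can be done
None
```

I pulled both supports fully out, lowered the flap gently until it lay level on them, moved the robot clear and handed the job in at about 19 s of the 61 s allowed; no verdict was returned.

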